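# Set the focus sleeve and show a brush handle to the inspection camera

## Robot

A 7-joint arm with a two-finger parallel gripper is mounted at the origin on a cart in front of the work surface, level with it; the furniture and walls round the work are solid. World frame = base frame: x ahead of the robot, y to its left, z up, the work surface at z = 0. Lengths are in m, angles in rad, forces in N, time in s.
With the tool pointing down it reaches from about 0.425 to 0.95 m from the base axis. Payload 4.7 kg.
Tool frame: the origin (TCP) lies between the finger pads; the fingertips stand r.nose_length ahead of it and the grasp point (between the pads) lies 8 mm behind it (r.nose_length is the distance from the TCP to the fingertips, in m); z points along the fingers, y is the line along which they close (so a half turn about z gives the same grasp; the last joint's range is limited). The gripper opens to 87 mm and grips with 3 to 60 N. Pads are 19 mm wide; open, the fingers measure 117 mm over their backs; the gripper's body (75 mm by 190 mm) begins 51 mm behind the grasp point.
Start: joints at [-1.364, 0.469, -0.049, 1.532, 0.024, 1.141, -0.082], TCP at [0.158, 0.656, 0.234] pointing down, gripper open.
Joint ranges: [-2.59, 2.59], [-0.33, 1.99], [-1.39, 1.29], [0.1, 2.45], [-1.04, 4.18], [0.21, 1.99], [-2.66, 2.66]. Speed limits (rad/s): [2.57, 2.57, 3.14, 3.14, 3.14, 3.14, 3.14].

## Interface

Orientations are given as a unit quaternion [x, y, z, w].
In Python, from bench import get_obs, imaging, order, r gives the robot as it stands.
- The arm moves only by the tool arm_command, never from a script. Its argument "commands" is a list of rows, each an object of numbers: "dx", "dy", "dz": the shift along the tool's x, y, z in m; "roll": the turn about the tool's z in degrees. A call has 1 to 5 rows; each row shifts and turns the commanded pose from where the row before left it, along the tool's axes as they then stand; what a row does not reach is not made up. A row lasts 1/10 s, in which the tool goes at most 50 mm and 8.59 degrees, less where a joint would pass 70% of its speed; a pose out of reach is approached as far as the arm can. A call with a gripper value outside its range is refused whole. "grip" is the closure, from 0 (fully open) to 1 (shut), set as the call begins (left out, the last holds). The fingers move at their own pace and stop on an object; "force" is the grip in N (left out, the last holds). Time passes only in rows, so rows that do not move let the fingers close. It gives the time, the measured TCP pose, the force, the opening and the grip force at its end, in the units of the state.
- get_obs(): the state, without advancing time (a new reading comes with each control period).
- imaging.read_camera(name): name is "scene" or "top" or "wrist"; returns (picture, depth): 384x512x3 uint8, red, green, blue; 384x512 float32, m along the optical axis (not along the pixel's ray), 0 where there is no reading.
- imaging.camera_params(name): a dict with "K" (3x3 intrinsics, pixels), "k1" (the pictures are not rectified: a ray, as slopes to the right and down, at radius r is drawn at 1 + k1 r^2 times it, then the intrinsics apply), "R" (3x3) and "t" (3): a world point X has camera coordinates R X + t; the wrist camera has in their place "hand_eye" (4x4, takes a point from camera to tool coordinates, whose origin is the TCP and whose axes are the flange's). Camera axes: x right, y down, z forward; pixel columns grow to the right and rows downward; lengths in m; the calibration is good to about 2 mm. A picture is of the moment at which its call begins: read the wrist's pose just before it. camera_params takes no time and is no camera call.
- order.job_done(): hands the job in; it is judged then, once.
The state is a dict: "clock": time; "joint_positions": joint angles; "dq": joint speeds; "effort": joint torques, N m; "tool_pos": TCP position; "ee_rot": TCP orientation; "wrist_force": force on the tool from outside, world axes, zero at the start; "torque": the same for the moment, N m; "grip_width": finger opening in m; "grasp_force": force on a finger pad.
Only numpy, scipy, OpenCV 4.12 (cv2) and the standard library are available. Lean on these libraries where they do the work, as an engineer would, in place of code of your own. Each camera call takes 0.05 s, during which the arm holds its last target. There are 200 camera calls.

## Task

Turn the focus sleeve of the upward-leaning inspection camera to station 5, the setting for a 60 mm working distance, then take the one bare black handle (the one without hair) out of the drying pallet and hold it in the air in front of the lens: centred on the lens axis, its foot 60 mm from the lens and facing squarely into it. Finish while still holding it there motionless, with the sleeve still on 5 and the two finished brushes left standing in the pallet.

Things in the scene. Friction and masses are not known exactly. Their poses are not given: they have to be found in the camera images.
- camera_stand: Fixed light grey metal foot of the inspection camera, 110x100x10 mm. Origin on the bench; z up. The camera head stands on it and leans 25 degrees from vertical towards the stand's -x (roughly towards the robot).
- lens_face (a point): Centre of the lens's front rim, about 93 mm over the bench, fixed to the camera head. Its z is the lens axis, pointing out of the lens (up, leaning 25 degrees towards the stand's -x). 28 mm behind it along the axis is a round scale disc of 92 mm diameter, square to the axis. Stations 1 to 6 are radial rows of 1 to 6 dots on it, from left to right as seen from the robot.
- sleeve_grip (a point): Point on the lens axis amid the focus sleeve, 13 mm behind the lens face. The sleeve is a black knurled ring, 50 mm outer diameter, 27 mm long, from scale disc to lens face; grip it across its diameter, coming along the lens axis. This frame turns with the sleeve: z = lens axis, x = towards its black pointer at the disc (31 mm from the axis, 4 mm high), in line with a white mark on rim and side.
- sleeve (a joint): Angle of the focus sleeve, rad: stations 1 to 6 at 0, 0.349, 0.698, 1.047, 1.396 (station 5), 1.745; stops 0.06 beyond the ends. Grows counter-clockwise seen from in front of the lens. Pointer midway between 3 and 4 = the side to which the head leans. A click takes about 0.1 N m; near a station the sleeve settles into it. Starts between 1 and 3.
- pallet: Fixed plywood drying pallet, 70 (x) x 280 (y) x 18 mm, origin under its centre on the bench. Three round nests of 48 mm diameter, 10 mm deep, at y = -100, 0 and +100 mm, hold the handle and the two brushes in any order. The brushes' hair leaves most room for a gripper that closes across the pallet (along its x).
- handle: Bare black resin brush handle, a waisted round body 61 mm tall, at most 40 mm in diameter, 41 g or so, standing in one of the pallet's nests. Origin at the centre of its foot (underside), z up along its axis to the bored top. Grip it across the diameter from above, e.g. 35 to 45 mm over the foot.
- brush_a: Finished shaving brush, black handle below and a pale hair knot of up to 65 mm diameter above, 123 mm tall, standing in a nest. Origin about under its centre, z up. Leave it standing.
- brush_b: Second finished shaving brush, 122 mm tall, like brush_a. Leave it standing.
- glue_press: Fixed glue press at the back left of the camera, not to be used: mind it on the way. Origin under its pipe stand. Its head overhangs towards the robot: it fills x = -225 to -170, y = -45 to +15, z = 120 to 400 mm from the origin, with a 70 mm tall handle nest below.
Things that resemble listed ones, but are neither listed nor needed, are in the scene too. Leave any blue or orange look-alike of the handle alone.

How it is judged:
On the way, in this order (a step that is already met when the one before it is completed fails the run):
1. the sleeve is turned to station 5 while the handle still stands in the pallet (value of joint sleeve between 1.28 and 1.51 rad and distance of handle from where it was at the start of the episode below 0.03 m), for 0.2 s.
2. the handle is lifted clear of the pallet in the gripper (height (world z) of handle above 0.04 m and contact force between the fingers and handle above 1 N), for 0.2 s.
At the end, for the whole second after the job is handed in: Sleeve on station 5 (within 6.6 degrees); the fingers hold the handle still in the air, foot towards the lens and 60 +-10 mm from it, within 10 mm of the lens axis (x and y), aligned within 10 degrees, off the camera; both brushes stand where they stood (20 mm, 0.2 rad) (value of joint sleeve between 1.28 and 1.51 rad and x of handle in the frame of lens_face between -0.01 and 0.01 m and y of handle in the frame of lens_face between -0.01 and 0.01 m and z of handle in the frame of lens_face between 0.05 and 0.07 m and angle between the z axis of handle and the z axis of lens_face, either way round below 0.17 rad and angle between handle's own z axis and vertical below 0.8 rad and contact force between the fingers and handle above 1 N and contact force between handle and camera_stand below 0.1 N and linear speed of handle below 0.02 m/s and angle between each of brush_a, brush_b's own z axis and vertical below 0.2 rad and distance of each of brush_a, brush_b from where it was at the start of the episode below 0.02 m); the arm keeps its last pose, push and grip.
It fails at once if a finished brush is knocked over or pulled out of the pallet (angle between any of brush_a, brush_b's own z axis and vertical above 0.5 rad or distance of any of brush_a, brush_b from where it was at the start of the episode above 0.04 m).
It also fails if it takes over 50 s, if anything falls off the work surface, if the arm or the gripper's body presses on something with over 40 N, if the wrist force passes 120 N, or if a joint passes its speed limit or range.

## Working session

There is one attempt and no reset: what is moved stays moved. The work goes in short steps, Python scripts to look and compute and a tool call to move; the robot and the scene stay as the last step left them, time stands still between calls to the robot, and variables do not carry over. Pictures are saved under pics/ and viewed, at most 10 in all, crops included, and the job is handed in when it is done.

Besides the shell and the picture viewer there is one more tool, called after ">>>" by a JSON object that holds its "method" and its "body", one argument or row to a line. arm_command: Moves the arm, as the interface text tells. Its arguments: {"type":"object","properties":{"commands":{"type":"array"},"grip":{"type":"number"},"force":{"type":"number"}},"required":["commands"]}

```bash
ls; mkdir -p pics; cat > h.py <<'E'
import numpy as np, cv2
from bench import get_obs, imaging, order, r
from scipy.spatial.transform import Rotation as Ro
def cam(n):
    o=get_obs(); p=imaging.camera_params(n); im,d=imaging.read_camera(n)
    K=np.array(p["K"]);k1=p["k1"]
    if "R" in p: R=np.array(p["R"]);t=np.array(p["t"]);Rw=R.T;c=-R.T@t
    else:
        H=np.array(p["hand_eye"]);T=np.eye(4);T[:3,:3]=Ro.from_quat(o["ee_rot"]).as_matrix();T[:3,3]=o["tool_pos"]
        W=T@H;Rw=W[:3,:3];c=W[:3,3]
    v,u=np.mgrid[:384,:512]
    x=(u-K[0,2])/K[0,0];y=(v-K[1,2])/K[1,1];a,b=x.copy(),y.copy()
    for _ in range(8):
        s=1+k1*(a*a+b*b);a=x/s;b=y/s
    ray=np.stack([a,b,np.ones_like(a)],-1)@Rw.T
    P=c+ray*d[...,None]; P[d<=0]=np.nan
    return im,P,ray,c
def save(im,f): cv2.imwrite("pics/"+f,im[...,::-1])
E
python3 - <<'E'
from h import *
ims=[]
for n in("scene","top"):
    im,P,ray,c=cam(n);np.savez(n+".npz",im=im,P=P,ray=ray,c=c);print(n,c);ims.append(im)
save(cv2.resize(ims[0],(800,600)),"s.png");save(cv2.resize(ims[1],(800,600)),"t.png")
print(r.nose_length,get_obs())
E
```

```text
pics
scene [0.17124307 0.45684807 0.78186945]
top [ 0.46184748 -0.16530412  1.02869696]
0.011 {'clock': 0.1, 'joint_positions': array([-1.36392157,  0.46937141, -0.04859669,  1.53354614,  0.02411647,
        1.14100992, -0.08228122]), 'dq': array([ 0.00106871, -0.00307147,  0.00027795, -0.00299593, -0.00032996,
        0.00080529, -0.00245353]), 'effort': array([ 8.46616749e-04, -5.09167957e+01, -8.10961006e-02, -2.36827540e+01,
       -6.15216116e-02,  3.44652787e-02,  5.94942617e-05]), 'tool_pos': array([0.1575478 , 0.65583201, 0.2326092 ]), 'ee_rot': array([ 1.17586865e-01,  9.93062216e-01, -8.71828783e-04, -6.57673790e-05]), 'wrist_force': array([ 0.39007871, -0.48124758, -0.39755689]), 'torque': array([ 0.04241624,  0.04407347, -0.01265499]), 'grasp_force': 0.0, 'grip_width': 0.08731673087624033}
```

View pics/s.png

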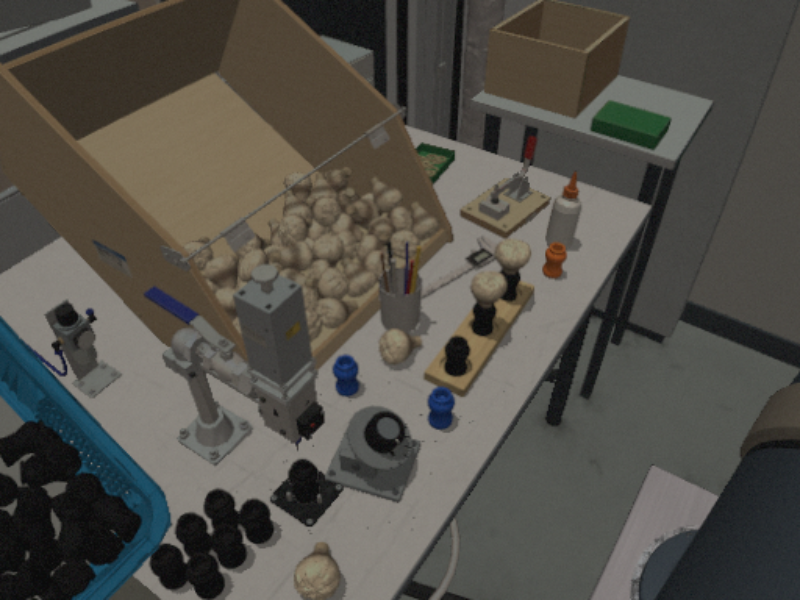

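View pics/t.png

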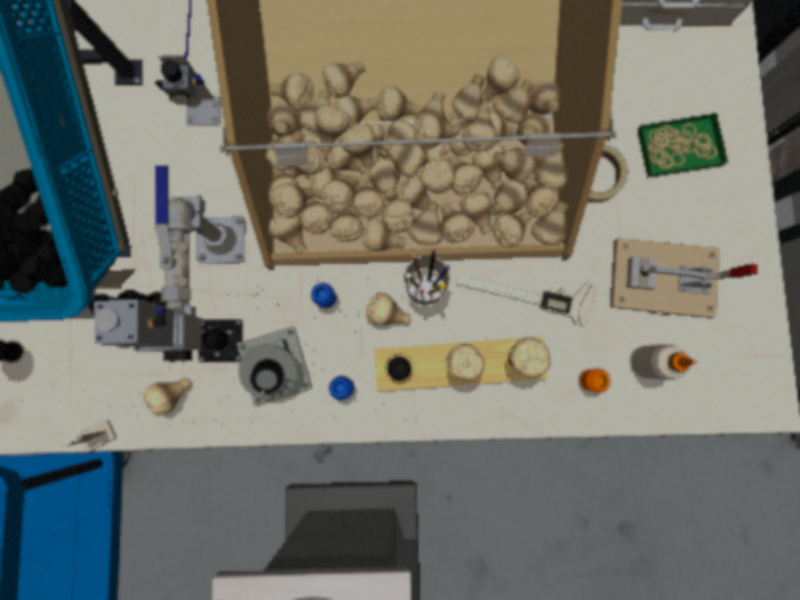

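Candidates for the handle (800x600 pixels): black one in the pallet at scene (457,355) / top (399,368); the seven loose black ones at scene (215,540); one in the press nest (303,475); the crate's pile (50,490); blue (345,375), (440,408) and orange (555,260) look-alikes. Only the pallet one fits. The camera is at scene (375,450) / top (270,375).

```bash
python3 - <<'E'
from h import *
t=np.load("top.npz");s=np.load("scene.npz")
a=cv2.resize(t["im"][205:262,145:215],(400,326),interpolation=cv2.INTER_CUBIC)
b=cv2.resize(s["im"][250:325,205:275],(400,429),interpolation=cv2.INTER_CUBIC)
c=cv2.resize(t["im"][210:255,235:355],(400,150),interpolation=cv2.INTER_CUBIC)
o=np.zeros((480,800,3),np.uint8);o[:326,:400]=a;o[:429,400:]=b;o[328:478,:400]=c
save(np.clip(o*1.6,0,255).astype(np.uint8),"c.png")
for n,q in(("top",t),("scene",s)):
    P=q["P"];im=q["im"]
    print(n)
    # lens region
    def m(lo,hi): return np.all((P>lo)&(P<hi),-1)
    # rough position from pixels
    u,v=(173,240) if n=="top" else (246,277)
    c0=P[v-3:v+4,u-3:u+4].reshape(-1,3);c0=np.nanmedian(c0,0);print("lens px",c0)
    u,v=(256,236) if n=="top" else (292,221)
    h0=np.nanmedian(P[v-3:v+4,u-3:u+4].reshape(-1,3),0);print("handle",h0)
    for z0,z1 in((0.055,0.095),(0.03,0.055),(0.012,0.025),(0.1,0.14)):
        k=m(np.r_[h0[:2]-[.05,.3],z0],np.r_[h0[:2]+[.06,.05],z1])
        if k.sum():
            print(z0,k.sum(),P[k].min(0),P[k].max(0),P[k].mean(0))
E
```

```text
top
lens px [0.46583409 0.04507218 0.09381803]
handle [ 0.46944685 -0.15349801  0.05376021]
0.055 161 [ 0.43643251 -0.45328157  0.0550264 ] [ 0.48933029 -0.13355164  0.07244992] [ 0.46868044 -0.17384999  0.06307011]
0.03 94 [ 0.4289117  -0.45345872  0.04204035] [ 0.48957143 -0.13389775  0.05489796] [ 0.45923615 -0.28805588  0.05129295]
0.012 1726 [ 0.43317462 -0.453406    0.01213676] [ 0.51702778 -0.11162083  0.02384712] [ 0.47420107 -0.23478663  0.01819844]
0.1 971 [ 0.44976578 -0.37966529  0.10157115] [ 0.51026867 -0.22492419  0.12979814] [ 0.47904638 -0.30261974  0.11929478]
scene
lens px [0.45927265 0.06211794 0.0920761 ]
handle [ 0.47352765 -0.15070193  0.06157176]
0.055 399 [ 0.43877224 -0.44969351  0.05501268] [ 0.50373044 -0.13069292  0.09493186] [ 0.47483636 -0.22775371  0.06671643]
0.03 249 [ 0.42985537 -0.45007061  0.03008023] [ 0.49544683 -0.12942757  0.05498114] [ 0.46643079 -0.26331169  0.04443113]
0.012 1289 [ 0.43491868 -0.45048749  0.01200298] [ 0.51483551 -0.10782166  0.02476418] [ 0.46875142 -0.22161182  0.01762712]
0.1 668 [ 0.45170877 -0.37171668  0.10009871] [ 0.51111383 -0.22300328  0.1269108 ] [ 0.47694459 -0.28937747  0.11551935]
```

View pics/c.png

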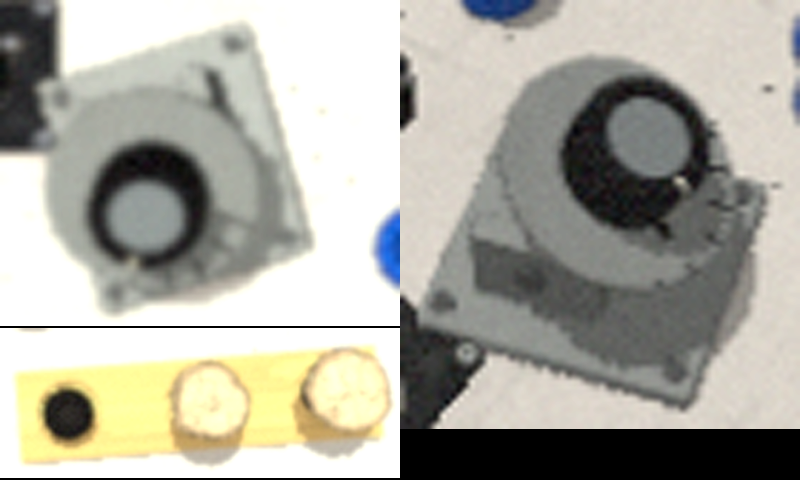

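```bash
cat > fit.py <<'E'
from h import *
from scipy.optimize import least_squares
def disc(q,c0,show=""):
    P=q["P"];im=q["im"].astype(int)
    near=(np.linalg.norm(P-(c0-[0,0,.02]),axis=-1)<.065)&(P[...,2]>.03)
    g=near&(im.sum(-1)>150)
    pts=P[g];best=None;rng=np.random.default_rng(0)
    for _ in range(1500):
        a=pts[rng.choice(len(pts),3,False)];n=np.cross(a[1]-a[0],a[2]-a[0])
        if np.linalg.norm(n)<1e-5: continue
        n/=np.linalg.norm(n);n*=np.sign(n[2])
        if not .82<n[2]<.97: continue
        d=(pts-a[0])@n
        if np.mean(d>.02)<.02 : continue
        k=abs(d)<.002
        if best is None or k.sum()>best.sum(): best=k
    pl=pts[best];m=pl.mean(0);n=np.linalg.svd(pl-m)[2][2];n*=np.sign(n[2])
    yaw=np.degrees(np.arctan2(n[1],n[0]))
    print(show,"disc n",n,"tilt",np.degrees(np.arccos(n[2])),"yaw",yaw,best.sum())
    return g,pl,m,n
E
python3 - <<'E'
from fit import *
ns=[]
for name,c0 in(("top",[.466,.045,.094]),("scene",[.46,.055,.092])):
    q=np.load(name+".npz");q={k:q[k] for k in q};g,pl,m,n=disc(q,np.array(c0),name)
    P=q["P"];im=q["im"].astype(int);ray,c=q["ray"],q["c"]
    # glass/rim: pixels of grey lens glass: points ahead of disc 20..35mm
    h=(P-m)@n; L=(h>.018)&(h<.034)&(np.linalg.norm(P-c0,axis=-1)<.05)
    glass=L&(im.sum(-1)>150)
    print(" front h",np.median(h[glass]),np.nanmedian(h[L]),"glass centre",np.median(P[glass],0),P[glass].mean(0),glass.sum(),"all",P[L].mean(0),L.sum())
    # outline of the sleeve front by rays on plane: dark pixels
    # disc centre: boundary circle
    e1=np.cross([0,1,0],n);e1/=np.linalg.norm(e1);e2=np.cross(n,e1)
    uv=np.c_[(pl-m)@e1,(pl-m)@e2].astype(np.float32);hull=cv2.convexHull(uv)
    cc,rr=cv2.minEnclosingCircle(hull);print(" disc circle",rr,"centre",m+cc[0]*e1+cc[1]*e2,"-> lens",m+cc[0]*e1+cc[1]*e2+.028*n)
E
```

```text
top disc n [-0.40991138 -0.11607     0.90471013] tilt 25.21572960707427 yaw -164.1900646450207 507
 front h 0.026730060728915244 0.027058180239879655 glass centre [0.45907137 0.05310993 0.0921205 ] [0.45889591 0.05300517 0.09216396] 148 all [0.46230398 0.05095847 0.09339025] 335
 disc circle 0.046183254569768906 centre [0.47131494 0.05464933 0.06839423] -> lens [0.45983742 0.05139937 0.09372611]
scene disc n [-0.41578825 -0.10917371  0.90288495] tilt 25.460089252052526 yaw -165.28791925669194 627
 front h 0.026679172251786648 0.027053511373012786 glass centre [0.46110882 0.05279862 0.09172772] [0.46104059 0.05195287 0.09176376] 179 all [0.46132721 0.05600627 0.09225044] 433
 disc circle 0.046708591282367706 centre [0.47109084 0.05548699 0.06707744] -> lens [0.45944877 0.05243013 0.09235822]
```

The crop shows the sleeve's white mark at top (168,251) / scene (254,282) and its pointer at scene (250,290) in camera pixels; the bare handle is the left piece in the pallet, with the two brushes to its right. The moves can't tilt the tool. I'll therefore grip the sleeve with the tool vertical, closing square to the lean. I'll tilt the handle in the pads by pulling its foot against the nest wall.

```bash
python3 - <<'E'
from h import *
L=np.array([.460,.0523,.0928]);yw=np.radians(-164.7);t=np.radians(25)
n=np.r_[np.sin(t)*np.cos(yw),np.sin(t)*np.sin(yw),np.cos(t)];d=np.r_[np.cos(t)*np.cos(yw),np.cos(t)*np.sin(yw),-np.sin(t)];e=np.cross(n,d)
for name in("top","scene"):
    q=np.load(name+".npz");P=q["P"];im=q["im"].astype(int);ray,c=q["ray"],q["c"]
    def onpl(h):
        p=L+n*h;s=((p-c)@n)/(ray@n);X=c+ray*s[...,None]-p
        return np.hypot(X@d,X@e),np.arctan2(X@e,X@d)
    R,A=onpl(0); b=(R>.017)&(R<.0255);
    i=np.argsort(im[b].sum(-1))[-6:]
    print(name,"front-rim brightest:",[(round(float(a)+.873,2),round(float(x)*1e3),int(v)) for a,x,v in zip(A[b][i],R[b][i],im[b].sum(-1)[i])])
    R,A=onpl(-.026); b=(R>.0265)&(R<.0325)&(abs(A)<1.3)
    i=np.argsort(im[b].sum(-1))[:10]
    print("  pointer darkest:",[(round(float(a)+.873,2),round(float(x)*1e3),int(v)) for a,x,v in zip(A[b][i],R[b][i],im[b].sum(-1)[i])])
    k=(P[...,2]>.12)&(P[...,0]<.62)&(P[...,1]>.06)&(P[...,1]<.4)&(P[...,0]>.3)
    print("  press",np.percentile(P[k],1,axis=0),np.percentile(P[k],99,axis=0))
    for y in np.arange(.08,.34,.04):
        kk=k&(abs(P[...,1]-y)<.02)
        if kk.sum()>5: print("   y",round(y,2),"minx",P[kk][:,0].min(),"z",P[kk][:,2].min(),P[kk][:,2].max())
    k=(P[...,2]>.011)&(P[...,2]<.0235)&(P[...,0]>.41)&(P[...,0]<.54)&(P[...,1]<-.09)&(P[...,1]>-.43)&(im[...,0]>im[...,2]*1.35)&(im.sum(-1)>200)
    k=cv2.morphologyEx(k.astype(np.uint8),cv2.MORPH_OPEN,np.ones((3,3)))>0
    rc=cv2.minAreaRect(P[k][:,:2].astype(np.float32));print("  pallet",rc,P[k][:,2].mean())
    k=(P[...,2]>.03)&(np.hypot(P[...,0]-.472,P[...,1]+.152)<.03);Q=P[k]
    tp=Q[Q[:,2]>.062];print("  handle top",Q[:,2].max(),len(tp),cv2.minEnclosingCircle(tp[:,:2].astype(np.float32)) if len(tp) else 0,tp.mean(0), Q.min(0),Q.max(0))
E
```

```text
top front-rim brightest: [(-0.44, 25, 261), (-0.66, 25, 266), (-0.16, 25, 270), (0.33, 23, 276), (0.23, 23, 279), (0.35, 25, 279)]
  pointer darkest: [(1.09, 28, 59), (-0.15, 31, 61), (1.22, 27, 62), (0.78, 30, 63), (0.86, 31, 64), (0.54, 32, 64), (0.97, 29, 66), (1.36, 27, 68), (-0.03, 31, 68), (0.61, 32, 71)]
  press [0.49261319 0.11234839 0.12645759] [0.61831419 0.39304154 0.39719505]
   y 0.12 minx 0.4904538973674786 z 0.16043217002475574 0.39657149988080553
   y 0.16 minx 0.48817993184845887 z 0.16675244161211766 0.39865675594066075
   y 0.28 minx 0.5875212118991304 z 0.13767871322087843 0.1759876177283316
   y 0.32 minx 0.5603554788146373 z 0.12459559801692888 0.18483877506965385
  pallet ((0.4761582612991333, -0.2509172558784485), (0.06948646157979965, 0.2781353294849396), 2.4794716835021973) 0.01821848768787837
  handle top 0.07244992006025974 70 ((0.4709332287311554, -0.15116487443447113), 0.015265494585037231) [ 0.47088983 -0.15157218  0.06889521] [ 0.45217551 -0.1710076   0.04949486] [ 0.48957143 -0.13355164  0.07244992]
scene front-rim brightest: [(0.33, 19, 301), (2.3, 2
[... 287 characters left out ...]
0.13075936] [0.61802015 0.39250912 0.39505255]
   y 0.12 minx 0.4881292265904738 z 0.17913200040446753 0.39463211761060485
   y 0.16 minx 0.48700102646655613 z 0.12049826778250605 0.3975131176831485
   y 0.28 minx 0.608615559014126 z 0.1642969037521258 0.17206717609554445
   y 0.32 minx 0.5601533046076077 z 0.12010092067773326 0.18160698795982644
  pallet ((0.4777836203575134, -0.24969369173049927), (0.06953511387109756, 0.2830904722213745), 2.385885238647461) 0.01749999754913022
  handle top 0.07171888605346444 79 ((0.4729873239994049, -0.1492382287979126), 0.015813997015357018) [ 0.47292715 -0.14814471  0.06710243] [ 0.45387671 -0.16442941  0.03008023] [ 0.49207319 -0.12942757  0.07171889]
```

Measured: lens face about (0.460, 0.052, 0.093), leaning to yaw −164.7°. The sleeve sits at about 0.33 and needs +62°. The handle stands at (0.472, −0.150) and the pallet yaw is 2.4°. First move: swing round the front of the press, rolling the gripper to the grip direction.

```bash
cat >> h.py <<'E'
def st():
    o=get_obs();M=Ro.from_quat(o["ee_rot"]).as_matrix();y=np.degrees(np.arctan2(M[1,1],M[0,1]))
    print("t",round(o["clock"],2),"pos",np.round(o["tool_pos"],4),"yawY",round(y,1),"tilt",round(np.degrees(np.arccos(-M[2,2])),2),"q",np.round(o["joint_positions"],2),"F",np.round(o["wrist_force"],1),"w",round(o["grip_width"],4),o["grasp_force"])
    return o,M
def go(p,yaw=None):
    o,M=st();D=M.T@(np.array(p)-o["tool_pos"]);y=np.degrees(np.arctan2(M[1,1],M[0,1]))
    print("tool shift mm",np.round(D*1e3,1),"rows",round(np.linalg.norm(D)/.05,1), "roll",None if yaw is None else round(-((yaw-y+180)%360-180),1))
E
python3 -c "
from h import *
go([.33,.30,.28],106)"
```

```text
t 0.1 pos [0.1575 0.6558 0.2326] yawY 76.5 tilt 0.1 q [-1.36  0.47 -0.05  1.53  0.02  1.14 -0.08] F [ 0.4 -0.5 -0.4] w 0.0873 0.0
tool shift mm [-250.8 -305.8  -46.8] rows 8.0 roll -29.5
```

>>> {"method": "arm_command", "body": {
  "commands": [
    {"dx": -0.028,"dy": -0.034,"dz": -0.006},
    {"dx": -0.028,"dy": -0.034,"dz": -0.006},
    {"dx": -0.028,"dy": -0.034,"dz": -0.006},
    {"dx": -0.028,"dy": -0.034,"dz": -0.006},
    {"dx": -0.028,"dy": -0.034,"dz": -0.006}
  ]
}}

```text
invalid input
```

>>> {"method": "arm_command", "body": {
  "commands": [
    {"dx": -0.028,"dy": -0.034,"dz": -0.006},
    {"dx": -0.028,"dy": -0.034,"dz": -0.006},
    {"dx": -0.028,"dy": -0.034,"dz": -0.006},
    {"dx": -0.028,"dy": -0.034,"dz": 0},
    {"roll": -8}
  ]
}}

```text
invalid input
```

>>> {"method": "arm_command", "body": {
  "commands": [
    {"roll": -8},
    {"roll": -8},
    {"roll": -5.5},
    {"dx": 0}
  ],
  "grip": 0.2
}}

```text
invalid input
```

```bash
python3 -c "
from h import *
go([.4635,.0533,.24],106)"
```

```text
t 0.1 pos [0.1575 0.6558 0.2326] yawY 76.5 tilt 0.1 q [-1.36  0.47 -0.05  1.53  0.02  1.14 -0.08] F [ 0.4 -0.5 -0.4] w 0.0873 0.0
tool shift mm [-438.2 -514.4   -6.5] rows 13.5 roll -29.5
```

>>> {"method": "arm_command", "body": {
  "commands": [
    {"dx": -0.028,"dy": -0.034,"dz": -0.006,"roll": 0}
  ]
}}

```text
clock: 0.2
tool_pos: [0.1722, 0.6194, 0.2372]
ee_rot: [0.114, 0.993, -0.0, -0.002]
wrist_force: [0.3, 0.9, 0.5]
grip_width: 0.0872
grasp_force: 0.0
```

All four keys are needed in each row.

>>> {"method": "arm_command", "body": {
  "commands": [
    {"dx": -0.028,"dy": -0.034,"dz": -0.006,"roll": 0},
    {"dx": -0.028,"dy": -0.034,"dz": -0.006,"roll": 0},
    {"dx": -0.028,"dy": -0.034,"dz": -0.006,"roll": 0},
    {"dx": -0.028,"dy": -0.034,"dz": -0.006,"roll": 0},
    {"dx": -0.028,"dy": -0.034,"dz": -0.006,"roll": 0}
  ]
}}

```text
clock: 0.7
tool_pos: [0.2738, 0.4167, 0.2694]
ee_rot: [0.118, 0.993, -0.0, -0.0]
wrist_force: [0.1, -0.3, 0.1]
grip_width: 0.0871
grasp_force: 0.0
```

>>> {"method": "arm_command", "body": {
  "commands": [
    {"dx": -0.028,"dy": -0.034,"dz": -0.006,"roll": 0},
    {"dx": -0.028,"dy": -0.034,"dz": -0.006,"roll": 0},
    {"dx": -0.028,"dy": -0.034,"dz": 0,"roll": 0},
    {"dx": 0,"dy": 0,"dz": 0,"roll": -8},
    {"dx": 0,"dy": 0,"dz": 0,"roll": -8}
  ]
}}

```text
clock: 1.2
tool_pos: [0.3318, 0.2983, 0.2815]
ee_rot: [-0.023, 1.0, 0.0, -0.0]
wrist_force: [-0.5, 0.4, 0.2]
grip_width: 0.0873
grasp_force: 0.0
```

>>> {"method": "arm_command", "body": {
  "commands": [
    {"dx": 0,"dy": 0,"dz": 0,"roll": -8},
    {"dx": 0,"dy": 0,"dz": 0,"roll": -5.5},
    {"dx": 0,"dy": 0,"dz": 0,"roll": 0}
  ],
  "grip": 0.2
}}

```text
clock: 1.5
tool_pos: [0.331, 0.2997, 0.2813]
ee_rot: [-0.139, 0.99, -0.0, -0.0]
wrist_force: [0.3, 0.3, -0.6]
grip_width: 0.0731
grasp_force: 0.0
```

```bash
python3 -c "
from h import *
go([.4635,.0533,.24],106)"
```

```text
t 1.5 pos [0.331  0.2997 0.2813] yawY 106.0 tilt 0.04 q [-0.93  0.04  0.1   1.99 -0.    1.11  1.03] F [ 0.3  0.3 -0.6] w 0.0731 0.0
tool shift mm [ -59.6 -273.3   41.3] rows 5.7 roll -0.0
```

>>> {"method": "arm_command", "body": {
  "commands": [
    {"dx": 0,"dy": -0.046,"dz": 0,"roll": 0},
    {"dx": -0.004,"dy": -0.046,"dz": 0,"roll": 0},
    {"dx": -0.009,"dy": -0.046,"dz": 0,"roll": 0},
    {"dx": -0.014,"dy": -0.046,"dz": 0,"roll": 0},
    {"dx": -0.016,"dy": -0.045,"dz": 0,"roll": 0}
  ]
}}

```text
clock: 2.0
tool_pos: [0.4359, 0.0899, 0.2817]
ee_rot: [-0.138, 0.99, 0.0, 0.0]
wrist_force: [1.2, 0.3, -0.3]
grip_width: 0.0695
grasp_force: 0.0
```

>>> {"method": "arm_command", "body": {
  "commands": [
    {"dx": -0.0165,"dy": -0.0445,"dz": 0.01,"roll": 0},
    {"dx": 0,"dy": 0,"dz": 0.02,"roll": 0},
    {"dx": 0,"dy": 0,"dz": 0,"roll": 0},
    {"dx": 0,"dy": 0,"dz": 0,"roll": 0}
  ]
}}

```text
clock: 2.4
tool_pos: [0.4632, 0.0541, 0.2514]
ee_rot: [-0.139, 0.99, 0.0, -0.001]
wrist_force: [0.1, 0.2, 0.0]
grip_width: 0.0698
grasp_force: 0.0
```

```bash
cat > ang.py <<'E'
from fit import *
import sys
im,P,ray,c=cam("wrist");np.savez(sys.argv[1]+".npz",im=im,P=P,ray=ray,c=c)
save(cv2.resize(np.clip(im*1.5,0,255).astype(np.uint8),(800,600)),sys.argv[1]+".png")
go([.4635,.0533,.092],106)
q=dict(P=P,im=im)
try:
    c0=np.array([.460,.0523,.0928]);g,pl,m,n=disc(q,c0)
    h=(P-m)@n;gl=(h>.02)&(h<.034)&(np.linalg.norm(P-c0,axis=-1)<.03)&(im.sum(-1)>150)
    print("glass",P[gl].mean(0),gl.sum())
except Exception as e: print(e)
E
python3 ang.py w1
```

```text
t 2.45 pos [0.4636 0.0545 0.2519] yawY 106.1 tilt 0.03 q [-0.59  0.1   0.42  2.   -0.05  1.05  1.7 ] F [0.7 1.3 0.2] w 0.0696 0.0
tool shift mm [  0.4  -1.2 159.9] rows 3.2 roll 0.1
 disc n [-0.41043107 -0.1135356   0.90479611] tilt 25.20416342595331 yaw -164.53721217860925 2661
glass [0.45819558 0.05076617 0.09209891] 793
```

View pics/w1.png

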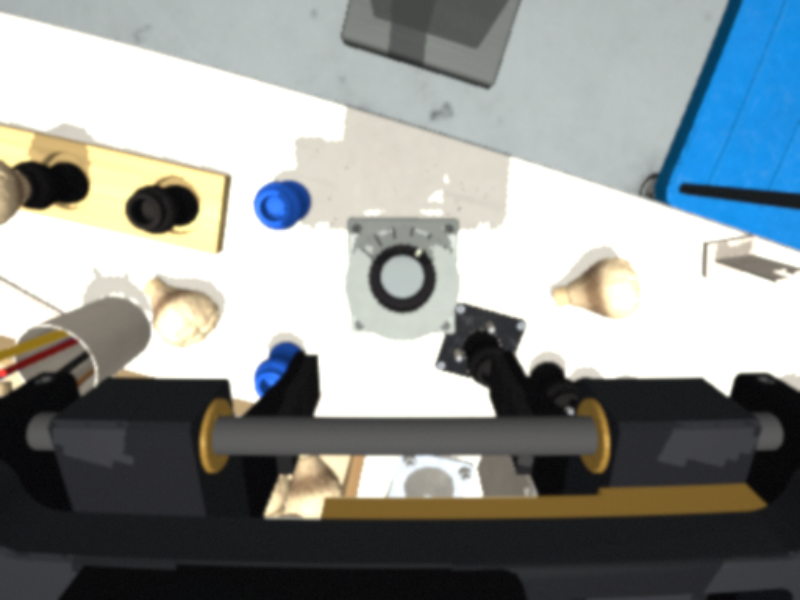

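The wrist view shows the lens at (403,277) with the white mark at (420,253), so the sleeve is near 0.3. Going down onto it.

>>> {"method": "arm_command", "body": {
  "commands": [
    {"dx": 0.001,"dy": -0.0015,"dz": 0.05,"roll": 0},
    {"dx": 0,"dy": 0,"dz": 0.05,"roll": 0},
    {"dx": 0,"dy": 0,"dz": 0.04,"roll": 0},
    {"dx": 0,"dy": 0,"dz": 0.01,"roll": 0},
    {"dx": 0,"dy": 0,"dz": 0.01,"roll": 0}
  ]
}}

```text
clock: 2.95
tool_pos: [0.4639, 0.0527, 0.0919]
ee_rot: [-0.14, 0.99, 0.0, 0.001]
wrist_force: [-0.2, 0.4, -0.0]
grip_width: 0.0695
grasp_force: 0.0
```

>>> {"method": "arm_command", "body": {
  "commands": [
    {"dx": 0,"dy": 0,"dz": 0,"roll": 0},
    {"dx": 0,"dy": 0,"dz": 0,"roll": 0},
    {"dx": 0,"dy": 0,"dz": 0,"roll": 0},
    {"dx": 0,"dy": 0,"dz": 0,"roll": 0},
    {"dx": 0,"dy": 0,"dz": 0,"roll": 0}
  ],
  "grip": 1.0,
  "force": 20
}}

```text
clock: 3.45
tool_pos: [0.464, 0.0523, 0.0928]
ee_rot: [-0.139, 0.99, 0.001, 0.001]
wrist_force: [-1.3, 0.9, 8.2]
grip_width: 0.0476
grasp_force: 20.0
```

```bash
python3 -c "
from h import *
go([.4635,.0533,.092],106)"
```

```text
t 3.45 pos [0.464  0.0523 0.0928] yawY 106.0 tilt 0.14 q [-0.52  0.34  0.38  2.17 -0.2   0.67  1.85] F [-1.3  0.9  8.2] w 0.0476 20.00102162361145
tool shift mm [0.2 1.1 0.8] rows 0.0 roll 0.0
```

>>> {"method": "arm_command", "body": {
  "commands": [
    {"dx": 0,"dy": 0,"dz": 0,"roll": -6},
    {"dx": 0,"dy": 0,"dz": 0,"roll": -6},
    {"dx": 0,"dy": 0,"dz": 0,"roll": -6},
    {"dx": 0,"dy": 0,"dz": 0,"roll": -5},
    {"dx": 0,"dy": 0,"dz": 0,"roll": 0}
  ]
}}

```text
clock: 3.95
tool_pos: [0.4644, 0.0527, 0.0924]
ee_rot: [-0.334, 0.943, 0.0, 0.002]
wrist_force: [0.5, 4.3, 2.6]
grip_width: 0.0485
grasp_force: 20.9
```

```bash
python3 - <<'E'
from h import *
o,M=st();print(o["torque"])
n=[]
for k in range(1):
    im,P,ray,c=cam("scene")
save(cv2.resize(np.clip(im[240:330,190:290]*1.8,0,255).astype(np.uint8),(500,450),interpolation=cv2.INTER_CUBIC),"s2.png")
E
```

```text
t 3.95 pos [0.4644 0.0527 0.0924] yawY 129.0 tilt 0.2 q [-0.44  0.33  0.28  2.17 -0.15  0.66  2.2 ] F [0.5 4.3 2.6] w 0.0485 20.902176797389984
[ 0.50528138 -0.36299653 -0.18937852]
```

View pics/s2.png

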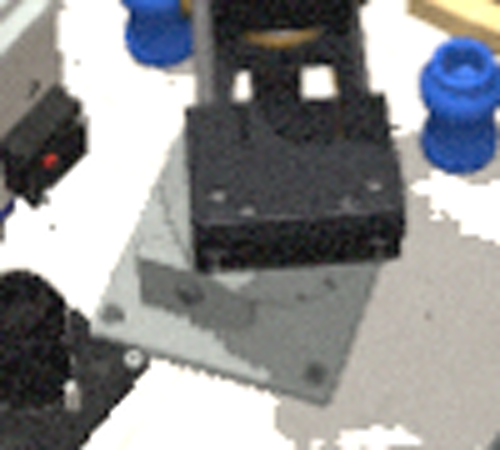

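The gripper hides the sleeve in this view, but the torque is small and nothing is stuck. Second stroke next, then a look.

>>> {"method": "arm_command", "body": {
  "commands": [
    {"dx": 0,"dy": 0,"dz": 0,"roll": 0},
    {"dx": 0,"dy": 0,"dz": 0,"roll": 0},
    {"dx": 0,"dy": 0,"dz": 0,"roll": 7},
    {"dx": 0,"dy": 0,"dz": 0,"roll": 8},
    {"dx": 0,"dy": 0,"dz": 0,"roll": 8}
  ],
  "grip": 0.2
}}

```text
clock: 4.5
tool_pos: [0.4624, 0.0506, 0.0912]
ee_rot: [-0.136, 0.991, -0.0, -0.001]
wrist_force: [0.4, -0.2, 0.1]
grip_width: 0.0689
grasp_force: 0.0
```

>>> {"method": "arm_command", "body": {
  "commands": [
    {"dx": 0,"dy": 0,"dz": 0,"roll": 0},
    {"dx": 0,"dy": 0,"dz": 0,"roll": 0},
    {"dx": 0,"dy": 0,"dz": 0,"roll": 0},
    {"dx": 0,"dy": 0,"dz": 0,"roll": 0},
    {"dx": 0,"dy": 0,"dz": 0,"roll": 0}
  ],
  "grip": 1.0,
  "force": 20
}}

```text
clock: 5.0
tool_pos: [0.4628, 0.052, 0.0915]
ee_rot: [-0.14, 0.99, 0.0, -0.0]
wrist_force: [-0.7, 2.0, 0.9]
grip_width: 0.048
grasp_force: 20.0
```

>>> {"method": "arm_command", "body": {
  "commands": [
    {"dx": 0,"dy": 0,"dz": 0,"roll": -6},
    {"dx": 0,"dy": 0,"dz": 0,"roll": -6},
    {"dx": 0,"dy": 0,"dz": 0,"roll": -6},
    {"dx": 0,"dy": 0,"dz": 0,"roll": -5},
    {"dx": 0,"dy": 0,"dz": 0,"roll": 0}
  ]
}}

```text
clock: 5.5
tool_pos: [0.4631, 0.0516, 0.0918]
ee_rot: [-0.333, 0.943, 0.0, 0.0]
wrist_force: [-2.9, 1.7, 3.7]
grip_width: 0.0488
grasp_force: 21.0
```

>>> {"method": "arm_command", "body": {
  "commands": [
    {"dx": 0,"dy": 0,"dz": 0,"roll": 0},
    {"dx": 0,"dy": 0,"dz": 0,"roll": 0},
    {"dx": 0,"dy": 0,"dz": 0,"roll": 0},
    {"dx": 0,"dy": 0,"dz": -0.01,"roll": 8},
    {"dx": 0,"dy": 0,"dz": -0.04,"roll": 8}
  ],
  "grip": 0.2
}}

```text
clock: 6.0
tool_pos: [0.4605, 0.0512, 0.1392]
ee_rot: [-0.196, 0.981, -0.001, -0.004]
wrist_force: [0.6, -0.2, -0.6]
grip_width: 0.0688
grasp_force: 0.0
```

>>> {"method": "arm_command", "body": {
  "commands": [
    {"dx": 0,"dy": 0,"dz": -0.04,"roll": 7},
    {"dx": 0,"dy": 0,"dz": 0,"roll": 0},
    {"dx": 0,"dy": 0,"dz": 0,"roll": 0}
  ]
}}

```text
clock: 6.3
tool_pos: [0.4636, 0.0519, 0.1821]
ee_rot: [-0.14, 0.99, 0.0, 0.001]
wrist_force: [-0.7, 1.1, -0.5]
grip_width: 0.0698
grasp_force: 0.0
```

```bash
python3 ang.py w2; cat > mk.py <<'E'
from h import *
import sys
q=np.load(sys.argv[1]+".npz");im=q["im"].astype(int);ray,c=q["ray"],q["c"]
L=np.array([.459,.0518,.0925]);yw=np.radians(-164.6);t=np.radians(25)
n=np.r_[np.sin(t)*np.cos(yw),np.sin(t)*np.sin(yw),np.cos(t)];d=np.r_[np.cos(t)*np.cos(yw),np.cos(t)*np.sin(yw),-np.sin(t)];e=np.cross(n,d)
s=((L-c)@n)/(ray@n);X=c+ray*s[...,None]-L
R=np.hypot(X@d,X@e);A=np.arctan2(X@e,X@d)+.873
b=(R>.0185)&(R<.0235)
i=np.argsort(im[b].sum(-1))[-8:]
print([(round(float(a),2),round(float(x)*1e3),int(v)) for a,x,v in zip(A[b][i],R[b][i],im[b].sum(-1)[i])])
k=R<.055;v,u=np.where(k);cr=im[v.min():v.max(),u.min():u.max()]
save(cv2.resize(np.clip(cr*1.5,0,255).astype(np.uint8),(450,450),interpolation=cv2.INTER_CUBIC),sys.argv[1]+"c.png")
E
python3 mk.py w1;python3 mk.py w2
```

```text
t 6.35 pos [0.4627 0.0518 0.1811] yawY 106.0 tilt 0.04 q [-0.57  0.19  0.42  2.09 -0.1   0.88  1.76] F [-1.  -0.4 -0.7] w 0.0694 0.0
tool shift mm [-1.2  1.2 89.1] rows 1.8 roll 0.0
 disc n [-0.40854816 -0.11314891  0.90569626] tilt 25.08277812487887 yaw -164.51973402909758 4151
glass [0.45885921 0.05079187 0.0923124 ] 1243
[(0.35, 23, 336), (0.28, 23, 337), (0.27, 20, 362), (0.37, 22, 391), (0.31, 20, 398), (0.33, 22, 417), (0.3, 21, 431), (0.34, 21, 432)]
[(1.05, 22, 379), (0.97, 20, 379), (0.96, 21, 386), (0.97, 21, 396), (1.02, 20, 396), (1.0, 22, 402), (1.01, 21, 427), (1.01, 22, 430)]
```

View pics/w2c.png

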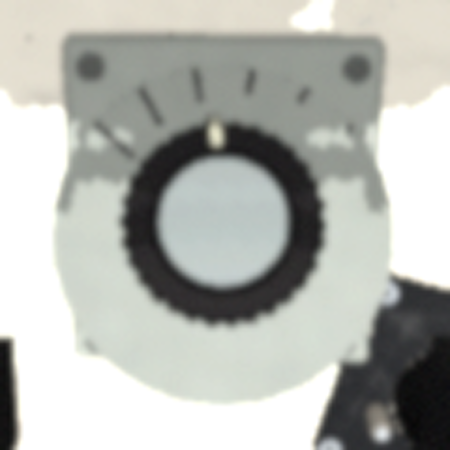

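The crop shows the mark at (215,135), just short of station 4, third row from the left. The measured angle is about 1.01. One more stroke of about 24°.

>>> {"method": "arm_command", "body": {
  "commands": [
    {"dx": 0,"dy": 0,"dz": 0.04,"roll": 0},
    {"dx": 0,"dy": 0,"dz": 0.04,"roll": 0},
    {"dx": 0,"dy": 0,"dz": 0.01,"roll": 0},
    {"dx": 0,"dy": 0,"dz": 0,"roll": 0}
  ]
}}

```text
clock: 6.75
tool_pos: [0.4614, 0.0511, 0.0896]
ee_rot: [-0.139, 0.99, -0.001, -0.003]
wrist_force: [-0.4, -0.5, 0.5]
grip_width: 0.0696
grasp_force: 0.0
```

>>> {"method": "arm_command", "body": {
  "commands": [
    {"dx": 0,"dy": 0,"dz": 0,"roll": 0},
    {"dx": 0,"dy": 0,"dz": 0,"roll": 0},
    {"dx": 0,"dy": 0,"dz": 0,"roll": 0},
    {"dx": 0,"dy": 0,"dz": 0,"roll": 0},
    {"dx": 0,"dy": 0,"dz": 0,"roll": 0}
  ],
  "grip": 1.0,
  "force": 20
}}

```text
clock: 7.25
tool_pos: [0.4637, 0.0523, 0.0925]
ee_rot: [-0.139, 0.99, 0.001, 0.001]
wrist_force: [-1.9, 2.2, 7.0]
grip_width: 0.0473
grasp_force: 20.0
```

>>> {"method": "arm_command", "body": {
  "commands": [
    {"dx": 0,"dy": 0,"dz": 0,"roll": -6},
    {"dx": 0,"dy": 0,"dz": 0,"roll": -6},
    {"dx": 0,"dy": 0,"dz": 0,"roll": -6},
    {"dx": 0,"dy": 0,"dz": 0,"roll": -6},
    {"dx": 0,"dy": 0,"dz": 0,"roll": 0}
  ]
}}

```text
clock: 7.75
tool_pos: [0.464, 0.0525, 0.0923]
ee_rot: [-0.342, 0.94, 0.0, 0.001]
wrist_force: [-0.6, 3.0, 4.4]
grip_width: 0.0484
grasp_force: 21.1
```

>>> {"method": "arm_command", "body": {
  "commands": [
    {"dx": 0,"dy": 0,"dz": 0,"roll": 0},
    {"dx": 0,"dy": 0,"dz": 0,"roll": 0},
    {"dx": 0,"dy": 0,"dz": 0,"roll": 0},
    {"dx": 0,"dy": 0,"dz": -0.01,"roll": 8},
    {"dx": 0,"dy": 0,"dz": -0.04,"roll": 8}
  ],
  "grip": 0.2
}}

```text
clock: 8.25
tool_pos: [0.46, 0.0508, 0.139]
ee_rot: [-0.205, 0.979, -0.001, -0.005]
wrist_force: [0.6, 0.5, 0.8]
grip_width: 0.0688
grasp_force: 0.0
```

>>> {"method": "arm_command", "body": {
  "commands": [
    {"dx": 0,"dy": 0,"dz": -0.04,"roll": 8},
    {"dx": 0,"dy": 0,"dz": 0,"roll": 0},
    {"dx": 0,"dy": 0,"dz": 0,"roll": 0}
  ]
}}

```text
clock: 8.55
tool_pos: [0.4633, 0.0517, 0.182]
ee_rot: [-0.139, 0.99, 0.0, 0.001]
wrist_force: [-0.3, 0.1, -0.5]
grip_width: 0.0696
grasp_force: 0.0
```

```bash
python3 ang.py w3; python3 mk.py w3; python3 -c "
from h import *
go([.4715,-.150,.20],2.4)"
```

```text
t 8.6 pos [0.4625 0.0516 0.181 ] yawY 106.0 tilt 0.07 q [-0.56  0.19  0.41  2.09 -0.1   0.88  1.76] F [ 0.9  0.1 -0.1] w 0.0698 0.0
tool shift mm [-1.6  1.4 89. ] rows 1.8 roll 0.0
 disc n [-0.40865776 -0.11353453  0.90559856] tilt 25.09598023786274 yaw -164.4734824955264 4155
glass [0.45906281 0.05044044 0.09239851] 1237
[(1.31, 22, 359), (1.39, 23, 364), (1.37, 20, 365), (1.39, 21, 393), (1.33, 21, 398), (1.35, 20, 402), (1.35, 22, 402), (1.37, 22, 415)]
t 8.6 pos [0.4625 0.0516 0.181 ] yawY 106.0 tilt 0.07 q [-0.56  0.19  0.41  2.09 -0.1   0.88  1.76] F [ 0.9  0.1 -0.1] w 0.0698 0.0
tool shift mm [  46.9 -196.2  -19. ] rows 4.1 roll 103.6
```

The sleeve reads about 1.37; station 4 read 0.03 low in the same way, so it is on 5. Moving to the handle: shift first, clear of the press, then roll.

>>> {"method": "arm_command", "body": {
  "commands": [
    {"dx": 0.009,"dy": -0.039,"dz": -0.004,"roll": 0},
    {"dx": 0.009,"dy": -0.039,"dz": -0.004,"roll": 0},
    {"dx": 0.009,"dy": -0.039,"dz": -0.004,"roll": 0},
    {"dx": 0.01,"dy": -0.039,"dz": -0.004,"roll": 0},
    {"dx": 0.01,"dy": -0.04,"dz": -0.003,"roll": 0}
  ]
}}

```text
clock: 9.1
tool_pos: [0.4707, -0.151, 0.1991]
ee_rot: [-0.139, 0.99, 0.0, -0.002]
wrist_force: [0.9, 0.5, -0.7]
grip_width: 0.0695
grasp_force: 0.0
```

>>> {"method": "arm_command", "body": {
  "commands": [
    {"dx": 0,"dy": 0,"dz": 0,"roll": 8},
    {"dx": 0,"dy": 0,"dz": 0,"roll": 8},
    {"dx": 0,"dy": 0,"dz": 0,"roll": 8},
    {"dx": 0,"dy": 0,"dz": 0,"roll": 8},
    {"dx": 0,"dy": 0,"dz": 0,"roll": 8}
  ]
}}

```text
clock: 9.6
tool_pos: [0.4707, -0.1496, 0.1988]
ee_rot: [0.211, 0.977, -0.0, -0.002]
wrist_force: [-0.4, -0.5, -0.2]
grip_width: 0.0695
grasp_force: 0.0
```

>>> {"method": "arm_command", "body": {
  "commands": [
    {"dx": 0,"dy": 0,"dz": 0,"roll": 8},
    {"dx": 0,"dy": 0,"dz": 0,"roll": 8},
    {"dx": 0,"dy": 0,"dz": 0,"roll": 8},
    {"dx": 0,"dy": 0,"dz": 0,"roll": 8},
    {"dx": 0,"dy": 0,"dz": 0,"roll": 8}
  ]
}}

```text
clock: 10.1
tool_pos: [0.4707, -0.1495, 0.1988]
ee_rot: [0.532, 0.846, -0.001, -0.002]
wrist_force: [0.8, -0.0, -0.1]
grip_width: 0.0695
grasp_force: 0.0
```

>>> {"method": "arm_command", "body": {
  "commands": [
    {"dx": 0,"dy": 0,"dz": 0,"roll": 8},
    {"dx": 0,"dy": 0,"dz": 0,"roll": 8},
    {"dx": 0,"dy": 0,"dz": 0,"roll": 7.5},
    {"dx": 0,"dy": 0,"dz": 0,"roll": 0},
    {"dx": 0,"dy": 0,"dz": 0,"roll": 0}
  ]
}}

```text
clock: 10.6
tool_pos: [0.4713, -0.1495, 0.1995]
ee_rot: [0.691, 0.723, -0.001, -0.001]
wrist_force: [0.7, 0.3, 0.4]
grip_width: 0.0695
grasp_force: 0.0
```

```bash
python3 - <<'E'
from h import *
im,P,ray,c=cam("wrist")
with np.errstate(all="ignore"): k=(P[...,2]>.058)&(P[...,2]<.08)&(np.hypot(P[...,0]-.4715,P[...,1]+.15)<.028)
print(k.sum(),P[k].mean(0) if k.any() else 0,cv2.minEnclosingCircle(P[k][:,:2].astype(np.float32)) if k.any() else 0,np.nanmax(P[k][:,2]) if k.any() else 0)
save(cv2.resize(np.clip(im*1.5,0,255).astype(np.uint8),(800,600)),"w4.png")
go([.4715,-.150,.037],2.4)
E
```

```text
647 [ 0.47059826 -0.14864853  0.06530922] ((0.4702429175376892, -0.1508256494998932), 0.018752677366137505) 0.07101493135941894
t 10.65 pos [ 0.4714 -0.1496  0.1997] yawY 2.6 tilt 0.11 q [-0.52  0.28  0.9   2.03 -0.27  0.96  0.57] F [ 0.4  0.7 -0.3] w 0.0695 0.0
tool shift mm [ -0.4   0.4 162.7] rows 3.3 roll 0.2
```

View pics/w4.png

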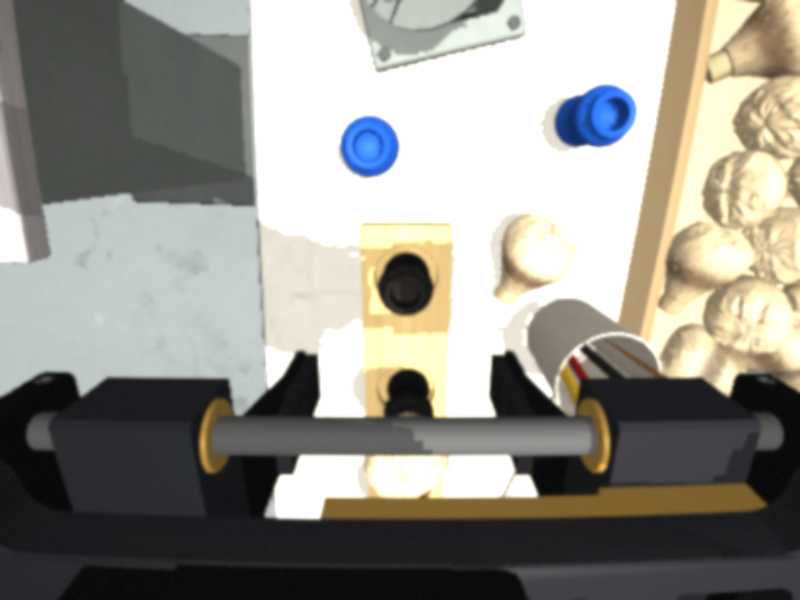

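The wrist view confirms the bare black handle in its nest at (405,283), with nothing in the way of closing along the pallet's x. Descend and grip.

>>> {"method": "arm_command", "body": {
  "commands": [
    {"dx": 0,"dy": 0,"dz": 0.05,"roll": 0},
    {"dx": 0,"dy": 0,"dz": 0.05,"roll": 0},
    {"dx": 0,"dy": 0,"dz": 0.045,"roll": 0},
    {"dx": 0,"dy": 0,"dz": 0.017,"roll": 0},
    {"dx": 0,"dy": 0,"dz": 0,"roll": 0}
  ]
}}

```text
clock: 11.15
tool_pos: [0.4697, -0.1493, 0.0359]
ee_rot: [0.691, 0.723, -0.002, -0.003]
wrist_force: [-0.4, -1.1, 1.3]
grip_width: 0.0694
grasp_force: 0.0
```

>>> {"method": "arm_command", "body": {
  "commands": [
    {"dx": 0,"dy": 0,"dz": 0,"roll": 0},
    {"dx": 0,"dy": 0,"dz": 0,"roll": 0},
    {"dx": 0,"dy": 0,"dz": 0,"roll": 0},
    {"dx": 0,"dy": 0,"dz": 0,"roll": 0},
    {"dx": 0,"dy": 0,"dz": 0,"roll": 0}
  ],
  "grip": 1.0,
  "force": 10
}}

```text
clock: 11.65
tool_pos: [0.4723, -0.1495, 0.0392]
ee_rot: [0.691, 0.722, 0.0, 0.0]
wrist_force: [-1.4, 0.4, 1.1]
grip_width: 0.038
grasp_force: 10.7
```

>>> {"method": "arm_command", "body": {
  "commands": [
    {"dx": 0,"dy": 0,"dz": 0,"roll": 0},
    {"dx": 0,"dy": 0,"dz": 0,"roll": 0},
    {"dx": 0,"dy": 0,"dz": -0.005,"roll": 0},
    {"dx": 0,"dy": 0,"dz": 0,"roll": 0}
  ]
}}

```text
clock: 12.05
tool_pos: [0.4722, -0.1498, 0.0439]
ee_rot: [0.692, 0.722, 0.0, 0.0]
wrist_force: [-0.2, -0.6, 0.0]
grip_width: 0.0376
grasp_force: 10.0
```

```bash
python3 -c "
from h import *
st()"
```

```text
t 12.05 pos [ 0.4722 -0.1498  0.0439] yawY 2.5 tilt 0.04 q [-0.31  0.53  0.69  2.15 -0.57  0.65  0.82] F [-0.2 -0.6  0. ] w 0.0376 9.999918898392934
```

Gripped with a 37.6 mm opening and the foot lifted 5 mm. Now pull towards +y (tool +x) so the nest wall tilts it about the pads.

>>> {"method": "arm_command", "body": {
  "commands": [
    {"dx": 0.004,"dy": 0,"dz": 0,"roll": 0},
    {"dx": 0.004,"dy": 0,"dz": 0,"roll": 0},
    {"dx": 0.004,"dy": 0,"dz": 0,"roll": 0},
    {"dx": 0.003,"dy": 0,"dz": 0,"roll": 0},
    {"dx": 0,"dy": 0,"dz": 0,"roll": 0}
  ]
}}

```text
clock: 12.55
tool_pos: [0.4716, -0.1344, 0.0436]
ee_rot: [0.691, 0.723, 0.0, 0.0]
wrist_force: [0.6, -1.9, 0.7]
grip_width: 0.038
grasp_force: 10.0
```

```bash
cat > tilt.py <<'E'
from h import *
import sys
o,M=st();g=o["tool_pos"]-.008*M[:,2]
for name in("scene","top"):
    im,P,ray,c=cam(name);np.savez("k_"+name,im=im,P=P,ray=ray,c=c)
    D=(P-g)@M  # tool coords rel. to grasp point
    with np.errstate(all="ignore"):
        k=(abs(D[...,0])<.05)&(abs(D[...,1])<.024)&(D[...,2]>-.035)&(D[...,2]<.06)&(im.sum(-1)<110)&(P[...,2]>.022)
    print(name,k.sum())
    if k.sum()>20:
        for z in np.arange(-.03,.06,.008):
            b=k&(abs(D[...,2]-z)<.004)
            if b.sum()>4: print("  depth z %.3f n %d x %.1f..%.1f y %.1f..%.1f"%(z,b.sum(),*(1e3*D[b][:,0]).round(1)[[D[b][:,0].argmin(),D[b][:,0].argmax()]],1e3*D[b][:,1].min(),1e3*D[b][:,1].max()))
E
python3 tilt.py
```

```text
t 12.55 pos [ 0.4716 -0.1344  0.0436] yawY 2.5 tilt 0.03 q [-0.35  0.53  0.69  2.16 -0.57  0.64  0.79] F [ 0.6 -1.9  0.7] w 0.038 10.000139296171255
scene 265
  depth z -0.022 n 46 x -2.7..20.4 y -22.3..23.9
  depth z -0.014 n 53 x -9.5..17.8 y -23.0..23.1
  depth z -0.006 n 78 x -8.7..20.6 y -23.5..23.2
  depth z 0.002 n 20 x 7.2..19.9 y -22.6..21.4
  depth z 0.010 n 18 x 3.0..14.0 y -23.4..23.2
  depth z 0.018 n 21 x -0.0..12.8 y -19.6..22.1
  depth z 0.026 n 26 x -0.3..9.4 y -11.3..14.4
top 0
```

It is pivoting freely at 2 N. A bit more, then lift and measure.

>>> {"method": "arm_command", "body": {
  "commands": [
    {"dx": 0.003,"dy": 0,"dz": 0,"roll": 0},
    {"dx": 0.002,"dy": 0,"dz": 0,"roll": 0},
    {"dx": 0,"dy": 0,"dz": -0.03,"roll": 0},
    {"dx": 0,"dy": 0,"dz": -0.04,"roll": 0},
    {"dx": 0,"dy": 0,"dz": 0,"roll": 0}
  ]
}}

```text
clock: 13.15
tool_pos: [0.4734, -0.1297, 0.1167]
ee_rot: [0.691, 0.722, 0.002, 0.002]
wrist_force: [0.1, -0.5, 0.1]
grip_width: 0.0376
grasp_force: 10.0
```

>>> {"method": "arm_command", "body": {
  "commands": [
    {"dx": 0,"dy": 0,"dz": -0.03,"roll": 0},
    {"dx": 0,"dy": 0,"dz": 0,"roll": 0},
    {"dx": 0,"dy": 0,"dz": 0,"roll": 0}
  ],
  "force": 15
}}

```text
clock: 13.45
tool_pos: [0.4707, -0.1286, 0.143]
ee_rot: [0.691, 0.723, 0.0, -0.001]
wrist_force: [-0.5, 0.5, -0.6]
grip_width: 0.0375
grasp_force: 15.0
```

```bash
sed -i 's/<.024)&(D/<.012)\&(D/; s/P\[...,2\]>.022/P[...,2]>.05/' tilt.py; python3 tilt.py; python3 - <<'E'
from h import *
q=np.load("k_scene.npz");im=q["im"]
save(cv2.resize(np.clip(im[130:260,230:370]*2.,0,255).astype(np.uint8),(646,600),interpolation=cv2.INTER_CUBIC),"k1.png")
E
```

```text
t 13.45 pos [ 0.4707 -0.1286  0.143 ] yawY 2.6 tilt 0.1 q [-0.51  0.36  0.86  2.1  -0.38  0.84  0.62] F [-0.5  0.5 -0.6] w 0.0375 15.000003134045983
scene 211
  depth z -0.022 n 29 x -5.2..17.4 y -11.4..11.3
  depth z -0.014 n 49 x -7.8..20.6 y -11.6..12.0
  depth z -0.006 n 62 x -6.2..21.3 y -11.8..12.0
  depth z 0.002 n 13 x 12.0..20.3 y -11.7..10.2
  depth z 0.010 n 8 x 0.3..15.7 y -11.3..3.4
  depth z 0.018 n 11 x -2.4..6.3 y -10.6..5.4
  depth z 0.026 n 23 x -2.8..5.0 y -9.8..9.4
  depth z 0.034 n 15 x -1.1..4.5 y -10.1..9.7
top 0
```

View pics/k1.png

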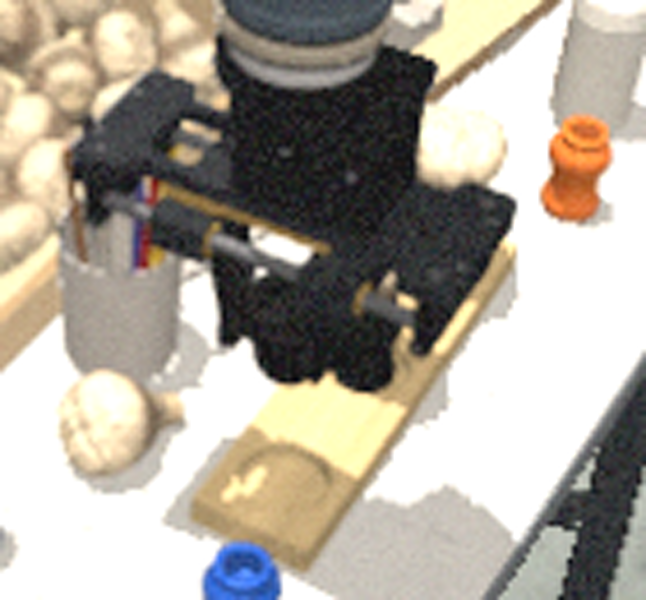

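The handle hangs between the fingers, dark at (290–365,350), with its top towards the scene camera; the nest at (290,480) is empty and both brushes are standing. The pull geometry gives roughly 25–28° of tilt. I'll roll half way to show its side, then fit its axis using the profile of a blue twin.

>>> {"method": "arm_command", "body": {
  "commands": [
    {"dx": 0,"dy": 0,"dz": -0.03,"roll": -8},
    {"dx": 0,"dy": 0,"dz": -0.02,"roll": -8},
    {"dx": 0,"dy": 0,"dz": 0,"roll": -8},
    {"dx": 0,"dy": 0,"dz": 0,"roll": -8},
    {"dx": 0,"dy": 0,"dz": 0,"roll": -8}
  ],
  "force": 20
}}

```text
clock: 14.05
tool_pos: [0.4703, -0.1292, 0.1924]
ee_rot: [0.4, 0.916, -0.0, -0.001]
wrist_force: [-0.5, 0.5, -1.1]
grip_width: 0.0376
grasp_force: 20.0
```

>>> {"method": "arm_command", "body": {
  "commands": [
    {"dx": 0,"dy": 0,"dz": 0,"roll": -8},
    {"dx": 0,"dy": 0,"dz": 0,"roll": 0},
    {"dx": 0,"dy": 0,"dz": 0,"roll": 0}
  ]
}}

```text
clock: 14.35
tool_pos: [0.4705, -0.1296, 0.1927]
ee_rot: [0.339, 0.941, -0.0, -0.001]
wrist_force: [0.5, 0.1, 0.1]
grip_width: 0.0375
grasp_force: 20.0
```

```bash
cat > fitax.py <<'E'
from h import *
from scipy.optimize import least_squares
# blue twin profile
s=np.load("scene.npz");P=s["P"];im=s["im"].astype(int)
b=(im[...,2]>1.6*im[...,0])&(P[...,2]>.004)&(P[...,2]<.075)&(P[...,0]<.6)&(P[...,0]>.4)
Q=P[b]; 
res=[]
for lo,hi in((-.2,.01),):
    pass
n,lab=cv2.connectedComponents(b.astype(np.uint8))
prof=[]
for i in range(1,n):
    q=P[lab==i]
    if len(q)<80: continue
    lowr=q
    # centre: circle fit per z-slice sharing centre
    zs=np.linspace(0,.064,9)
    f=lambda p:np.hypot(q[:,0]-p[0],q[:,1]-p[1])-np.interp(q[:,2],zs,p[2:])
    k=least_squares(f,np.r_[q[:,:2].mean(0)+[.006,-.008],np.full(9,.017)],loss="soft_l1",f_scale=.001)
    print("twin",len(q),k.x[:2].round(4),(k.x[2:]*1e3).round(1));prof.append((len(q),k.x[2:]))
zs=np.linspace(0,.064,9)
np.save("prof.npy",max(prof,key=lambda a:a[0])[1])
E
cat > ax2.py <<'E'
from h import *
from scipy.optimize import least_squares
zs=np.linspace(0,.064,9);pr=np.load("prof.npy")
o,M=st();g=o["tool_pos"]-.008*M[:,2];pts=[]
for name in("scene","top","scene","top"):
    im,P,ray,c=cam(name);np.savez("k_"+name,im=im,P=P,ray=ray,c=c)
    D=(P-g)@M
    with np.errstate(all="ignore"):
        k=(abs(D[...,0])<.05)&(abs(D[...,1])<.022)&(D[...,2]>.006)&(D[...,2]<.06)&(im.sum(-1)<130)
        k&=~((abs(D[...,1])>.016)&(D[...,2]<.022))
    pts.append(D[k]);print(name,k.sum())
D=np.vstack(pts)
def f(p):
    th,x0,s,y0=p; a=np.r_[-np.sin(th)*-1,0,-np.cos(th)] # up-axis in tool coords (tool z down), leaning +x
    X=D-[x0,y0,0]; l=X@a; r=np.linalg.norm(X-l[:,None]*a,axis=1)
    h=l+s
    return np.r_[np.where(h<0,np.hypot(h,np.maximum(r-pr[0],0)),r-np.interp(h,zs,pr)),(s-.039)*5,x0*5,y0*5]
for t0 in(.2,.45,.7):
    k=least_squares(f,[t0,0,.039,0],loss="soft_l1",f_scale=.0015)
    print("tilt",np.degrees(k.x[0]).round(1),"x0,s,y0 mm",(k.x[1:]*1e3).round(1),"cost",k.cost, "rms",np.sqrt(np.mean(k.fun**2)),len(D))
E
python3 fitax.py; python3 ax2.py
```

```text
twin 248 [ 0.5941 -0.0276] [17.5 16.2 13.2 12.3 13.9 16.8 16.4 11.2 11.2]
twin 341 [ 0.4436 -0.0536] [15.2 16.2 13.2 12.5 13.8 17.  15.4 12.  11.9]
t 14.35 pos [ 0.4705 -0.1296  0.1927] yawY 50.3 tilt 0.11 q [-0.43  0.24  0.73  2.04 -0.2   0.93  1.28] F [0.5 0.1 0.1] w 0.0375 19.999883509153733
scene 77
top 0
scene 76
top 0
tilt 24.0 x0,s,y0 mm [-0.5 38.8  2.2] cost 6.669160434785818e-05 rms 0.0012609790121844884 153
tilt 24.0 x0,s,y0 mm [-0.5 38.8  2.2] cost 6.669160434797812e-05 rms 0.0012609783459007638 153
tilt 24.0 x0,s,y0 mm [-0.5 38.8  2.2] cost 6.669160434785804e-05 rms 0.0012609788732570336 153
```

Tilt is 24° with the foot 38.8 mm below the grasp point, rms 1.3 mm, which is good. Finish the roll and go to the lens.

>>> {"method": "arm_command", "body": {
  "commands": [
    {"dx": 0,"dy": 0,"dz": 0,"roll": -8},
    {"dx": 0,"dy": 0,"dz": 0,"roll": -8},
    {"dx": 0,"dy": 0,"dz": 0,"roll": -8},
    {"dx": 0,"dy": 0,"dz": 0,"roll": -8},
    {"dx": 0,"dy": 0,"dz": 0,"roll": -8}
  ]
}}

```text
clock: 15.05
tool_pos: [0.4711, -0.1296, 0.1935]
ee_rot: [-0.007, 1.0, 0.0, -0.0]
wrist_force: [0.8, -0.7, 0.1]
grip_width: 0.0374
grasp_force: 20.0
```

>>> {"method": "arm_command", "body": {
  "commands": [
    {"dx": 0,"dy": 0,"dz": 0,"roll": -8},
    {"dx": 0,"dy": 0,"dz": 0,"roll": -7},
    {"dx": 0,"dy": 0,"dz": 0,"roll": 0},
    {"dx": 0,"dy": 0,"dz": 0,"roll": 0}
  ]
}}

```text
clock: 15.45
tool_pos: [0.4711, -0.1297, 0.1935]
ee_rot: [-0.133, 0.991, 0.0, -0.0]
wrist_force: [0.0, -0.8, -0.4]
grip_width: 0.0376
grasp_force: 20.0
```

```bash
python3 -c "
from h import *
go([.420,.0408,.1727],105.4)"
```

```text
t 15.45 pos [ 0.4711 -0.1297  0.1935] yawY 105.3 tilt 0.01 q [-0.28  0.22  0.54  2.04 -0.14  0.92  2.18] F [ 0.  -0.8 -0.4] w 0.0376 19.999933904691716
tool shift mm [  4.3 177.9  20.8] rows 3.6 roll -0.1
```

>>> {"method": "arm_command", "body": {
  "commands": [
    {"dx": 0.001,"dy": 0.036,"dz": 0,"roll": 0},
    {"dx": 0.001,"dy": 0.036,"dz": 0,"roll": 0},
    {"dx": 0.001,"dy": 0.036,"dz": 0,"roll": 0},
    {"dx": 0.001,"dy": 0.036,"dz": 0.005,"roll": 0},
    {"dx": 0.0003,"dy": 0.024,"dz": 0.008,"roll": 0}
  ]
}}

```text
clock: 15.95
tool_pos: [0.4216, 0.0335, 0.1808]
ee_rot: [-0.135, 0.991, 0.001, 0.001]
wrist_force: [0.4, 0.6, -0.9]
grip_width: 0.0377
grasp_force: 20.0
```

>>> {"method": "arm_command", "body": {
  "commands": [
    {"dx": 0,"dy": 0.01,"dz": 0.008,"roll": 0},
    {"dx": 0,"dy": 0,"dz": 0,"roll": 0},
    {"dx": 0,"dy": 0,"dz": 0,"roll": 0},
    {"dx": 0,"dy": 0,"dz": 0,"roll": 0}
  ]
}}

```text
clock: 16.35
tool_pos: [0.4201, 0.0393, 0.1728]
ee_rot: [-0.133, 0.991, -0.0, 0.0]
wrist_force: [-0.2, -0.9, -0.2]
grip_width: 0.0374
grasp_force: 20.0
```

```bash
python3 -c "
from h import *
go([.420,.0408,.1727],105.4)"; python3 ax2.py; python3 - <<'E'
from h import *
im,P,ray,c=cam("wrist");a=cv2.resize(np.clip(im*1.5,0,255).astype(np.uint8),(480,360))
q=np.load("k_scene.npz");b=cv2.resize(np.clip(q["im"][200:320,180:287]*1.8,0,255).astype(np.uint8),(320,360),interpolation=cv2.INTER_CUBIC)
save(np.hstack([a,b]),"f.png")
np.savez("w5.npz",im=im,P=P,ray=ray,c=c)
E
python3 mk.py w5
```

```text
t 16.35 pos [0.4201 0.0393 0.1728] yawY 105.3 tilt 0.04 q [-0.58  0.12  0.42  2.19 -0.07  0.84  1.72] F [-0.2 -0.9 -0.2] w 0.0374 19.999857512593735
tool shift mm [-0.3  1.5  0.1] rows 0.0 roll -0.1
t 16.35 pos [0.4201 0.0393 0.1728] yawY 105.3 tilt 0.04 q [-0.58  0.12  0.42  2.19 -0.07  0.84  1.72] F [-0.2 -0.9 -0.2] w 0.0374 19.999857512593735
scene 0
top 0
scene 0
top 0
tilt 11.5 x0,s,y0 mm [ 0. 39.  0.] cost 0.0 rms 0.0 0
tilt 25.8 x0,s,y0 mm [ 0. 39.  0.] cost 0.0 rms 0.0 0
tilt 40.1 x0,s,y0 mm [ 0. 39.  0.] cost 0.0 rms 0.0 0
[(1.43, 21, 494), (1.35, 20, 497), (1.33, 21, 532), (1.39, 20, 564), (1.38, 22, 568), (1.41, 22, 571), (1.35, 22, 592), (1.37, 21, 621)]
```

View pics/f.png

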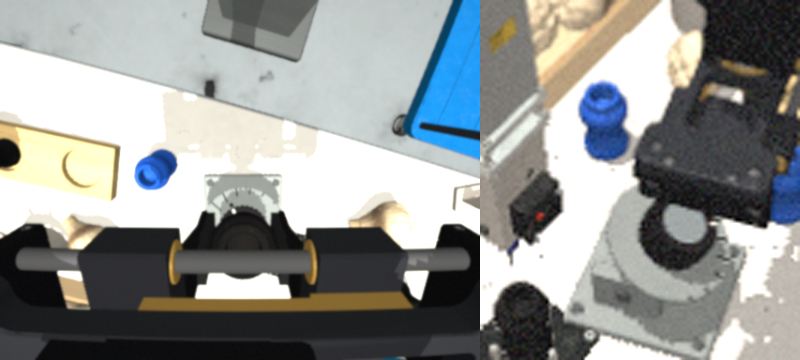

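The wrist half shows the handle's bored top at (242,240) over the sleeve, with the mark on station 5 (reads 1.38). I'll check the tilt from the wrist depth.

```bash
python3 - <<'E'
from h import *
q=np.load("w5.npz");P=q["P"];im=q["im"].astype(int);o,M=st();g=o["tool_pos"]-.008*M[:,2];D=(P-g)@M
with np.errstate(all="ignore"): k=(abs(D[...,0])<.05)&(abs(D[...,1])<.017)&(D[...,2]<-.008)&(D[...,2]>-.04)
T=D[k];print(len(T),T.min(0),T.max(0))
best=None;rng=np.random.default_rng(1)
for _ in range(2000):
    a=T[rng.choice(len(T),3,False)];n=np.cross(a[1]-a[0],a[2]-a[0]);l=np.linalg.norm(n)
    if l<2e-5: continue
    n/=l;kk=abs((T-a[0])@n)<.0012
    if abs(n[2])>.7 and (best is None or kk.sum()>best.sum()): best=kk
pl=T[best];m=pl.mean(0);n=np.linalg.svd(pl-m)[2][2];n*=-np.sign(n[2])
c,r_=cv2.minEnclosingCircle(pl[:,:2].astype(np.float32))
print("top plane n",n.round(3),"tilt x",np.degrees(np.arctan2(n[0],-n[2])).round(1),"tilt y",np.degrees(np.arctan2(n[1],-n[2])).round(1),best.sum(),m,"circle",c,r_)
E
```

```text
t 16.6 pos [0.4197 0.0401 0.1727] yawY 105.4 tilt 0.02 q [-0.58  0.12  0.42  2.19 -0.07  0.84  1.72] F [-0.4  0.3 -0.9] w 0.0375 19.99995079509972
1507 [-0.01623808 -0.016984   -0.02862713] [ 0.0204298   0.01695987 -0.0080001 ]
top plane n [ 0.371  0.004 -0.929] tilt x 21.8 tilt y 0.2 806 [ 1.16932233e-02  2.81752117e-05 -2.02484655e-02] circle (0.00694416044279933, 4.127629290451296e-05) 0.014704437926411629
```

The tilt measures 22–24° against the axis's 25°. The foot works out at 58 mm from the lens and 1–2 mm off the axis, and the arm is still. Handing in.

```bash
python3 -c "
from h import *
print(order.job_done())"
```

```text
the job is handed in; nothing more can be done
None
```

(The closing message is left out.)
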